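# Fit the test shaft into the bearing brackets of the coordinate stand

## Task

Take the steel test shaft by its red handle from the wooden V rest, thread it nose first through both bearing brackets of the green coordinate stand, and slide it fully home, until its dark collar is flush against the front bracket and its nose has pushed the brass gauge pin back; then let go and leave it there. The clamped slides are not exactly centred, so feel your way in: never press the shaft against the stand with more than 20 N, and leave the other things on the bench where they are.

Things in the scene. Friction and masses are not known exactly. Their poses are not given: they have to be found in the camera images.
- shaft_grip (a point): Centre of the red handle of the loose test shaft, on its axis: grip it here. x points along the shaft to the nose. All is round about that axis: handle 26 mm in diameter, from 25 mm behind to 25 mm ahead of this point, then a dark collar, then the steel shaft. Mass about 0.22 kg, centre of mass about 70 mm ahead. At first it lies level in the rest, axis 52 mm above the table.
- shaft_collar (a point): Centre of the flat front face of the shaft's collar (34 mm in diameter, 8 mm thick), on the axis, 33 mm ahead of shaft_grip; same axes. The steel shaft ahead of it is 14 mm in diameter, straight for 112 mm, then an 18 mm cone tapering to a 4 mm wide nose.
- shaft_nose (a point): The tip of the shaft's nose, on its axis, 130 mm ahead of the collar face and 163 mm ahead of shaft_grip; same axes.
- stand: Green coordinate stand, fixed. Origin: centre of the underside of its green base (240 x 170 x 30 mm); x is the way the shaft is pushed in, z up. Two slides on it carry a 200 x 100 mm steel carriage (top at z = 58 mm) with two aluminium bearing brackets, 20 mm thick, 44 mm wide, top at z = 122 mm. The slides are clamped and do not give way to the forces of this job.
- front_nominal (a point): Where the front bracket's hole mouth would be with both slides centred (stand frame x = -60, y = 0, z = 100 mm); same axes as the stand. The slides stand at an unknown place up to 18 mm off in x and up to 5 mm in y; brackets and gauge shift together, staying in line with the stand's x axis, at z = 100 mm. Holes 15.5 mm in diameter.
- rear_nominal (a point): Where the rear bracket's hole mouth (front face) would be with both slides centred: 80 mm behind the front bracket's front face along x (stand frame x = 20, y = 0, z = 100 mm). Shifted by the slides as the front one is. The gauge pin's tip is 40.5 mm further on.
- rest: Wooden V rest, fixed to the table, base 130 x 70 x 12 mm; origin at the centre of its underside, x along the shaft towards the nose. Two V posts 12 mm thick at x = -38 and +37 mm carry the shaft; they reach 62 mm high. Collar and handle overhang the -x end; lift the shaft straight up.
- gauge (a joint): Travel of the brass gauge pin (12 mm in diameter, on the bearing axis behind the rear bracket), in m: 0 as it stands at first, about 0.0095 when the shaft is fully home with its collar against the front bracket, 0.012 at most. It moves under about 2 N and stays where it is pushed.
- spray_can: Bystander: black and orange spray can, 52 mm in diameter, 170 mm high; origin at the centre of its underside.
- jar: Bystander: small amber jar, 48 mm in diameter, 50 mm high; origin at the centre of its underside.
- screwdriver: Bystander: blue-handled screwdriver, 170 mm long, lying; x along it.
- bearing: Bystander: spare bearing ring, 40 mm in diameter, 11 mm high; origin at the centre of its underside.
- brush: Bystander: brush, 160 mm long, lying; x along it.
Mind the look-alikes: they are no part of the job. Leave any pink or turquoise look-alike of the part that bears shaft_grip alone.

How it is judged (in metres and radians):
On the way, in this order (a step that is already met when the one before it is completed fails the run):
1. the shaft is lifted out of the rest (height (world z) of each of shaft_grip, shaft_nose above 0.07 m), for 0.2 s.
2. the shaft's nose has come through the front bracket along the bearing axis (y of shaft_nose in the frame of stand between -0.01 and 0.01 m and z of shaft_nose in the frame of stand between 0.094 and 0.106 m and angle between the x axis of shaft_nose and the x axis of stand, either way round below 0.12 rad and x of shaft_nose in the frame of stand above -0.018 m), for 0.1 s.
3. the shaft is through both brackets and fully home (y of shaft_nose in the frame of stand between -0.009 and 0.009 m and z of shaft_nose in the frame of stand between 0.096 and 0.104 m and y of shaft_grip in the frame of stand between -0.01 and 0.01 m and z of shaft_grip in the frame of stand between 0.095 and 0.105 m and angle between the x axis of shaft_nose and the x axis of stand, either way round below 0.05 rad and x of shaft_nose in the frame of stand between 0.048 and 0.092 m and value of joint gauge above 0.0075 m), for 0.2 s.
At the end, for the whole second after the job is handed in: The shaft lies at rest through both bearing brackets (along the stand's x axis within 0.05 rad, within the play of the holes), fully home: collar within about 2 mm of the front bracket, shown by the gauge pin pushed back more than 7.5 mm of its 9.5 mm, and it is released (all of step 3 and linear speed of shaft below 0.02 m/s); the robot touches nothing.
It fails at once if the shaft is pressed against the stand with more than 20 N (contact force between shaft and stand above 20 N).
It fails at once if a bystander (spray can, jar, screwdriver, bearing ring or brush) is moved more than 20 mm (distance of any of spray_can, jar, screwdriver, bearing, brush from where it was at the start of the episode above 0.02 m).
It also fails if it takes over 64 s, if anything falls off the work surface, if the arm or the gripper's body presses on something with over 40 N, if the wrist force passes 120 N, or if a joint passes its speed limit or range.

## Robot

A 6-joint arm with a two-finger parallel gripper is mounted at the origin on the work surface. World frame = base frame: x ahead of the robot, y to its left, z up, the work surface at z = 0. Lengths are in m, angles in degrees, forces in N, time in s.
With the tool pointing down it reaches from about 0.35 to 0.875 m from the base axis. Payload 4.2 kg.
Tool frame: the origin (TCP) lies midway between the tips of the shut fingers; the grasp point (between the pads) lies 19 mm behind it (grip_point_offset is the distance from the TCP to the grasp point, in m); z points along the fingers, y is the direction in which the jaws open and shut (so a half turn about z gives the same grasp; the last joint's range is limited). The gripper opens to 85 mm and grips with 20 to 120 N. Pads are 22 mm wide; open, the fingers measure 114 mm over their backs; the gripper's body (76 mm by 85 mm) begins 54 mm behind the grasp point. The pads swing forward as they close: fully open they stand 13 mm farther back than shut.
Start: joints at [-59.897, 22.042, 0.453, 0, -68.411, -14.817], TCP at [0.165, -0.603, 0.231] pointing down, gripper open.
Joint ranges: [-179.83, 179.83], [-69.29, 118.12], [-61.27, 80.66], [-181.25, 117.63], [-171.15, -9.14], [-177.46, 177.46]. Speed limits (degrees/s): [159.86, 159.86, 180, 180, 180, 180].

## Interface

Orientations are given as a 3x3 rotation matrix whose columns are the frame's x, y, z axes.
In Python, from station import state, capture, sign_off, grip_point_offset gives the robot as it stands.
- The arm moves only by the tool carry_out, never from a script. Its argument "increments" is a list that holds one entry, the list of rows, each a list of 7 numbers: the shift along the tool's x, y, z in m, then the turn, a rotation vector about the tool's x, y, z in rad, then the finger opening in m, from 0 to 0.0854. A call has 1 to 5 rows; each row shifts and turns the commanded pose from where the row before left it, along the tool's axes as they then stand; what a row does not reach is not made up. A row lasts 1/8 s, in which the tool goes at most 62.5 mm and 10.7 degrees, less where a joint would pass 70% of its speed; a pose out of reach is approached as far as the arm can. A call is refused whole if a number of a shift passes 0.0625 or a number of a turn 0.188, either way. A call with a gripper value outside its range is refused whole. The fingers move at their own pace and stop on an object; "grip_force" is the grip in N (left out, the last holds). Time passes only in rows, so rows that do not move let the fingers close. It gives the time, the measured TCP pose, the force and the opening at its end, in the units of the state.
- state(): the state, without advancing time (a new reading comes with each control period).
- capture(name): name is "scene" or "side" or "wrist"; returns a dict with "color" (480x640x3 uint8, red, green, blue), "z_map" (480x640 float32, m along the optical axis (not along the pixel's ray), 0 where there is no reading), "mtx" (3x3 intrinsics, pixels), "R" (3x3) and "t" (3): a world point X has camera coordinates R X + t. Camera axes: x right, y down, z forward; pixel columns grow to the right and rows downward; lengths in m; the calibration is good to about 2 mm. A picture is of the moment at which its call begins.
- sign_off(): hands the job in, once; it reports no verdict.
The state is a dict: "t": time; "joint_positions": joint angles; "dq": joint speeds; "joint_torque": joint torques, N m; "ee_pos": TCP position; "ee_rot": TCP orientation; "wrist_force": force on the tool from outside, world axes, zero at the start; "torque": the same for the moment, N m; "finger_gap": finger opening in m.
Only numpy, scipy, OpenCV 4.12 (cv2) and the standard library are available. Lean on these libraries where they do the work, as an engineer would, in place of code of your own. Each camera call takes 0.05 s, during which the arm holds its last target. There are 200 camera calls.

## Working session

There is one attempt and no reset: what is moved stays moved. The work goes in short steps, Python scripts to look and compute and a tool call to move; the robot and the scene stay as the last step left them, time stands still between calls to the robot, and variables do not carry over. Pictures are saved under pics/ and viewed, about 8 in all and at most 12, crops included, and the job is handed in when it is done.

Besides the shell and the picture viewer there is one more tool, called after "Emit:" in YAML: its name, and indented under it one key for each argument. carry_out: Moves the arm, as the interface text tells. Its arguments: {"type":"object","properties":{"increments":{"type":"array","items":{"type":"array","items":{"type":"array","items":{"type":"number"}}}},"grip_force":{"type":"number"}},"required":["increments"]}

```bash
mkdir -p pics; cat > h.py <<'E'
import numpy as np, cv2
from station import state, capture, sign_off, grip_point_offset
def snap(n,f):
    c=capture(n); np.savez(f'pics/{f}.npz',**c); cv2.imwrite(f'pics/{f}.png',c['color'][:,:,::-1]); return c
def load(f): return dict(np.load(f'pics/{f}.npz'))
def pt(c,u,v,z=None):
    z=c['z_map'][int(v),int(u)] if z is None else z
    return c['R'].T@(z*np.linalg.inv(c['mtx'])@np.array([u,v,1])-c['t'])
def cloud(c):
    v,u=np.mgrid[0:480,0:640]; z=c['z_map']
    p=np.stack([u*z,v*z,z],-1)@np.linalg.inv(c['mtx']).T
    return (p-c['t'])@c['R']
def proj(c,X):
    p=c['mtx']@(c['R']@np.array(X)+c['t']); return p[:2]/p[2]
def tri(c1,a,c2,b):
    A=[];B=[]
    for c,(u,v) in((c1,a),(c2,b)):
        P=c['mtx']@np.c_[c['R'],c['t']]
        for r in(u*P[2]-P[0],v*P[2]-P[1]): A.append(r[:3]);B.append(-r[3])
    return np.linalg.lstsq(np.array(A),np.array(B),rcond=None)[0]
E
python3 - <<'E'
from h import *
a=snap('scene','s0');b=snap('side','d0')
for c in(a,b): print(-c['R'].T@c['t'],c['R'][2],c['mtx'][0,0])
s=state();print(s['t'],grip_point_offset,s['wrist_force'],s['ee_rot'])
E
```

```text
[ 1.19990897 -0.09934199  1.02982568] [-0.57345165  0.16077251 -0.80330903] 533.7629311696235
[0.40468207 0.78229987 0.89851724] [ 0.10947724 -0.63968583 -0.76080008] 441.349647797644
0.1 0.0187 [ 0.46927214 -0.13398811 -0.8863955 ] [[-9.64659876e-01 -2.63497485e-01 -6.31260528e-04]
 [-2.63498209e-01  9.64658169e-01  1.81934434e-03]
 [ 1.29557967e-04  1.92138451e-03 -9.99998146e-01]]
```

View pics/s0.png

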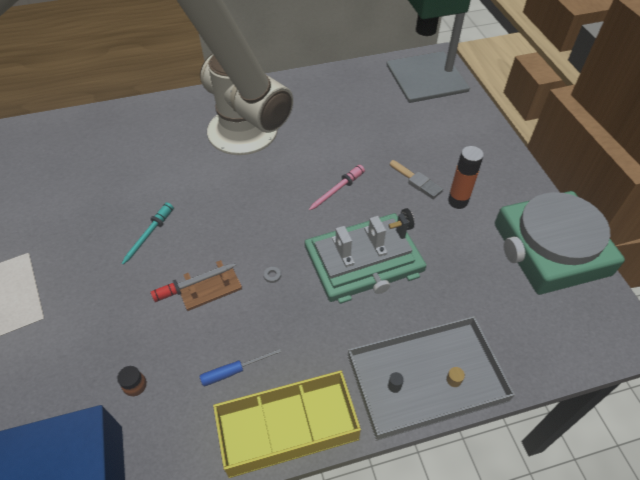

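View pics/d0.png

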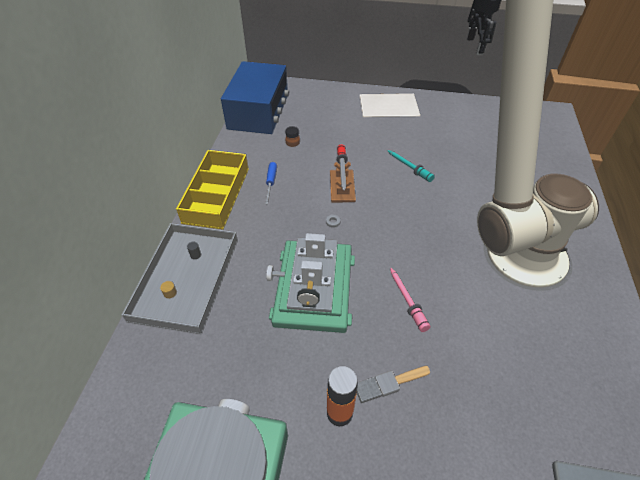

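Both views show three candidates for the shaft. Pixels are scene / side:
- Red handle in the V rest: (165,292) / (341,150). This is the target.
- Turquoise, lying loose: (160,215) / (420,170).
- Pink, lying loose: (350,180) / (415,315).

The stand is at (365,255) / (313,285). Next is a close crop of the target and the stand.

```bash
python3 - <<'E'
from h import *
a=load('s0');b=load('d0')
def cr(c,x,y,w,h): return cv2.resize(c['color'][y:y+h,x:x+w,::-1],(400,300),interpolation=cv2.INTER_CUBIC)
cv2.imwrite('pics/c1.png',np.vstack([np.hstack([cr(a,145,245,100,75),cr(a,300,205,132,99)]),np.hstack([cr(b,295,135,100,75),cr(b,255,225,132,99)])]))
for n,c in(('s',a),('d',b)):
    P=cloud(c);I=c['color'].astype(int);r,g,bl=I[...,0],I[...,1],I[...,2]
    m=(r>130)&(g<70)&(bl<70)&(P[...,2]>.02)&(P[...,2]<.1)
    print(n,'red',m.sum(),P[m].mean(0),P[m].min(0),P[m].max(0))
    # stand region points, heights
    cx=(300,205,132,99) if n=='s' else (255,225,110,110)
    x,y,w,h=cx;Q=P[y:y+h,x:x+w].reshape(-1,3)
    for lo,hi in((.025,.034),(.054,.061),(.117,.126)):
        q=Q[(Q[:,2]>lo)&(Q[:,2]<hi)]
        print(lo,len(q),q.mean(0) if len(q) else '', cv2.minAreaRect((q[:,:2]*1000).astype(np.float32)) if len(q)>3 else '')
E
```

```text
s red 111 [ 0.52975849 -0.25996266  0.06015886] [ 0.51478085 -0.28494412  0.05184385] [ 0.53961916 -0.23763088  0.06680577]
0.025 1369 [0.56620807 0.17659557 0.02902185] ((540.5494384765625, 191.07566833496094), (198.13563537597656, 239.98626708984375), 4.834980010986328)
0.054 2039 [0.53853101 0.17790371 0.05741635] ((557.7676391601562, 186.87142944335938), (162.6299285888672, 200.49693298339844), 4.5723419189453125)
0.117 389 [0.52931532 0.19065407 0.12117922] ((525.5006103515625, 210.37185668945312), (49.08633804321289, 171.86573791503906), 5.2280964851379395)
d red 50 [ 0.52449948 -0.26423347  0.06371686] [ 0.51366155 -0.28484041  0.05580539] [ 0.53503466 -0.24510139  0.06819625]
0.025 1665 [0.51436241 0.2453265  0.03007758] ((536.097900390625, 192.13043212890625), (195.43067932128906, 242.015625), 4.560660362243652)
0.054 1509 [0.52291116 0.19975957 0.05829988] ((555.4522094726562, 188.23085021972656), (159.95870971679688, 202.15115356445312), 4.849792003631592)
0.117 397 [0.52411909 0.20035551 0.12222772] ((523.4143676757812, 210.29493713378906), (44.218177795410156, 174.02394104003906), 5.287458896636963)
```

View pics/c1.png

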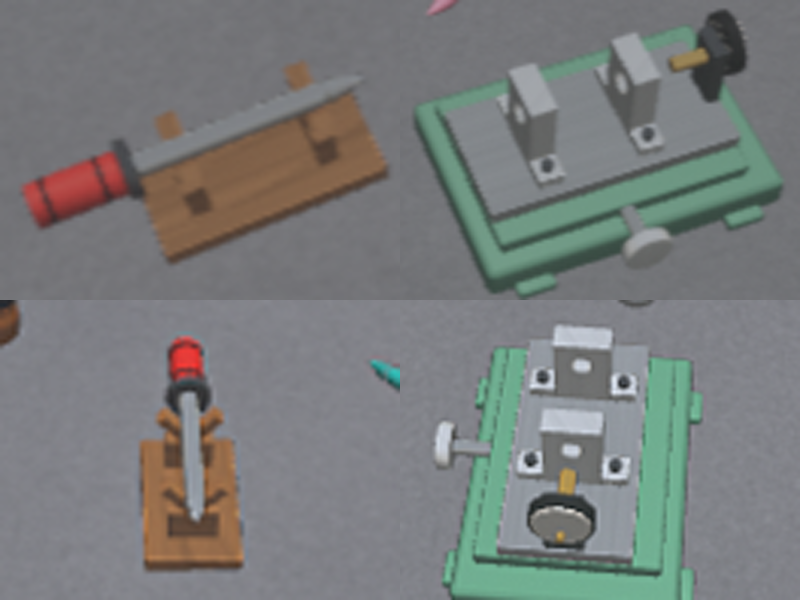

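The crop confirms the target. It has a red handle with a dark collar and steel shaft, and lies in the wooden rest with its nose toward the stand. The stand's front bracket faces the rest. Now I'll take precise fits.

```bash
cat > fit.py <<'E'
from h import *
def tops(Q):
    q=Q[(Q[:,2]>.118)&(Q[:,2]<.1255)]
    th=np.radians(4.9);ex=np.array([-np.sin(th),np.cos(th)]);ey=np.array([-ex[1],ex[0]])
    s=q[:,:2]@ex; _,lab,cen=cv2.kmeans(s.astype(np.float32)[:,None],2,None,(3,50,1e-6),5,cv2.KMEANS_PP_CENTERS)
    for k in np.argsort(cen[:,0]):
        g=q[lab[:,0]==k]; a=g[:,:2]@ex; b=g[:,:2]@ey
        r=cv2.minAreaRect((g[:,:2]*1000).astype(np.float32))
        print('top n',len(g),'z',g[:,2].mean().round(4),'x',np.percentile(a,[1,99]).round(4),'y',np.percentile(b,[1,99]).round(4),'rect',r)
E
python3 - <<'E'
from fit import *
for f,box in(('s0',(300,205,115,75)),('d0',(270,225,75,60))):
    c=load(f);P=cloud(c);x,y,w,h=box
    print(f);tops(P[y:y+h,x:x+w].reshape(-1,3))
    # shaft
    x,y,w,h=(148,255,92,50) if f=='s0' else (325,140,40,65)
    q=P[y:y+h,x:x+w].reshape(-1,3)
    q=q[(q[:,2]>.044)&(q[:,2]<.075)]
    I=c['color'][y:y+h,x:x+w].astype(int).reshape(-1,3)
    I=I[(P[y:y+h,x:x+w].reshape(-1,3)[:,2]>.044)&(P[y:y+h,x:x+w].reshape(-1,3)[:,2]<.075)]
    st=(np.ptp(I,axis=1)<25)
    for n,m in(('steel',st),('red',(I[:,0]>1.8*I[:,1])&(I[:,0]>1.8*I[:,2]))):
        g=q[m]; l=cv2.fitLine(g.astype(np.float32),cv2.DIST_HUBER,0,.001,.001).ravel()
        t=(g-l[3:])@l[:3]
        print(n,len(g),l.round(4),'ang',np.degrees(np.arctan2(l[1],l[0])).round(2),'ends',(l[3:]+t.min()*l[:3]).round(4),(l[3:]+t.max()*l[:3]).round(4))
a=load('s0');b=load('d0')
# triangulate nose, handle rear-centre, from crop pixels
A=lambda u,v:(145+u/4,245+v/4); B=lambda u,v:(295+u/4,135+(v-300)/4)
print('nose',tri(a,A(362,79),b,B(195,519)))
print('handle back',tri(a,A(33,205),b,B(184,345)),'collar ctr',tri(a,A(124,168),b,B(187,391)))
E
```

```text
s0
top n 165 z 0.1212 x [0.079  0.0996] y [-0.5642 -0.5202] rect ((533.4541625976562, 135.38803100585938), (46.96011734008789, 21.03226089477539), 5.64493465423584)
top n 207 z 0.1213 x [0.1587 0.2481] y [-0.5648 -0.5208] rect ((522.841064453125, 250.03414916992188), (45.671878814697266, 92.35882568359375), 5.351733684539795)
steel 430 [-0.2109  0.9773 -0.0182  0.5127 -0.1811  0.056 ] ang 102.17 ends [ 0.5355 -0.2869  0.058 ] [ 0.4961 -0.1044  0.0546]
red 251 [-0.1756  0.9844 -0.0049  0.5301 -0.2624  0.06  ] ang 100.12 ends [ 0.5345 -0.2869  0.0601] [ 0.5258 -0.238   0.0599]
d0
top n 143 z 0.1224 x [0.0787 0.1012] y [-0.5611 -0.518 ] rect ((529.9835205078125, 135.44190979003906), (43.31382751464844, 23.880220413208008), 5.485055446624756)
top n 161 z 0.1224 x [0.1595 0.1807] y [-0.561  -0.5183] rect ((523.2562255859375, 215.83795166015625), (41.89795684814453, 23.397483825683594), 9.84493350982666)
steel 204 [-0.1692  0.9854 -0.0166  0.5088 -0.1863  0.0581] ang 99.74 ends [ 0.5249 -0.2802  0.0597] [ 0.4946 -0.1039  0.0567]
red 69 [-0.2662  0.9632  0.038   0.5245 -0.2645  0.0634] ang 105.45 ends [ 0.5309 -0.2875  0.0625] [ 0.5173 -0.2385  0.0644]
nose [ 0.4953421  -0.10326033  0.05114905]
handle back [ 0.52970401 -0.28672756  0.0542776 ] collar ctr [ 0.51934763 -0.23712458  0.05257317]
```

```bash
cat >> h.py <<'E'
from scipy.spatial.transform import Rotation as Ro
def Rd(yaw):
    y=np.radians(yaw); x=np.array([np.cos(y),np.sin(y),0]); z=np.array([0,0,-1.]); return np.c_[x,np.cross(z,x),z]
def plan(p1,R1,n,gap,p0=None,R0=None):
    s=state(); p0=np.array(s['ee_pos']) if p0 is None else p0; R0=np.array(s['ee_rot']) if R0 is None else R0
    w=Ro.from_matrix(R0.T@R1).as_rotvec(); p,R=p0,R0
    for i in range(1,n+1):
        q=p0+(np.array(p1)-p0)*i/n
        d=(R.T@(q-p)).round(4); r=(w/n).round(4)
        print([*map(float,d),*map(float,r),gap],',')
        p=p+R@d; R=R@Ro.from_rotvec(r).as_matrix()
E
python3 - <<'E'
from h import *
plan([.5254,-.2636,.2],Rd(-79.4),10,.085)
E
```

```text
[-0.0437, 0.0232, 0.0031, 0.0002, 0.0001, -0.1489, 0.085] ,
[-0.0467, 0.0164, 0.003, 0.0002, 0.0001, -0.1489, 0.085] ,
[-0.0486, 0.0093, 0.0031, 0.0002, 0.0001, -0.1489, 0.085] ,
[-0.0495, 0.002, 0.003, 0.0002, 0.0001, -0.1489, 0.085] ,
[-0.0492, -0.0053, 0.0031, 0.0002, 0.0001, -0.1489, 0.085] ,
[-0.0478, -0.0126, 0.003, 0.0002, 0.0001, -0.1489, 0.085] ,
[-0.0455, -0.0195, 0.0031, 0.0002, 0.0001, -0.1489, 0.085] ,
[-0.042, -0.0261, 0.003, 0.0002, 0.0001, -0.1489, 0.085] ,
[-0.0378, -0.032, 0.0031, 0.0002, 0.0001, -0.1489, 0.085] ,
[-0.0325, -0.0373, 0.003, 0.0002, 0.0001, -0.1489, 0.085] ,
```

Emit:
carry_out:
  increments:
    - [[-0.0437,0.0232,0.003,0,0,-0.149,0.085],[-0.0467,0.0164,0.003,0,0,-0.149,0.085],[-0.0486,0.0093,0.003,0,0,-0.149,0.085],[-0.0495,0.002,0.003,0,0,-0.149,0.085],[-0.0492,-0.0053,0.003,0,0,-0.149,0.085]]

```text
t: 0.72
ee_pos: [0.346, -0.432, 0.2158]
ee_rot: [[-0.526, -0.85, -0.0], [-0.85, 0.526, 0.001], [-0.0, 0.001, -1.0]]
wrist_force: [0.1, -0.1, 0.2]
finger_gap: 0.0849
```

Emit:
carry_out:
  increments:
    - [[-0.0478,-0.0126,0.003,0,0,-0.149,0.085],[-0.0455,-0.0195,0.003,0,0,-0.149,0.085],[-0.042,-0.0261,0.003,0,0,-0.149,0.085],[-0.0378,-0.032,0.003,0,0,-0.149,0.085],[-0.0325,-0.0373,0.003,0,0,-0.149,0.085]]

```text
t: 1.35
ee_pos: [0.5261, -0.2625, 0.2008]
ee_rot: [[0.19, -0.982, -0.001], [-0.982, -0.19, 0.0], [-0.0, 0.001, -1.0]]
wrist_force: [0.5, -0.5, 0.0]
finger_gap: 0.0853
```

Emit:
carry_out:
  increments:
    - [[0,0,0,0,0,0,0.085],[0,0,0,0,0,0,0.085]]

```text
t: 1.6
ee_pos: [0.5249, -0.2638, 0.2008]
ee_rot: [[0.185, -0.983, -0.001], [-0.983, -0.185, 0.0], [-0.001, 0.001, -1.0]]
wrist_force: [0.3, 0.3, 0.8]
finger_gap: 0.0849
```

```bash
python3 - <<'E'
from h import *
c=snap('wrist','w0');P=cloud(c);I=c['color'].astype(int)
print(-c['R'].T@c['t'],state()['joint_positions'])
m=(I[...,0]>1.8*I[...,1])&(I[...,0]>1.8*I[...,2])&(P[...,2]>.04)&(P[...,2]<.08)
g=P[m];print('red',len(g),g.mean(0),g.min(0),g.max(0))
top=g[g[:,2]>np.percentile(g[:,2],99)-.002]; print('ridge',top.mean(0),len(top))
q=P[(P[...,2]>.055)&(P[...,2]<.075)&(np.ptp(I,axis=2)<30)]
if len(q)>20:print(len(q),cv2.fitLine(q.astype(np.float32),cv2.DIST_HUBER,0,.001,.001).ravel(),q.min(0),q.max(0))
for X in([.5254,-.2636,.052],[.4953,-.1033,.052]): print(proj(c,X))
E
```

```text
[ 0.538912   -0.33881847  0.34277642] [-1.09495673e+01  1.97365378e+01 -7.58025857e+00 -2.61755101e-03
 -6.27366431e+01  2.15396645e+01]
red 1642 [ 0.52291372 -0.26483639  0.06148363] [ 0.50497729 -0.28996634  0.04544023] [ 0.53873477 -0.23656352  0.06572272]
ridge [ 0.5228937  -0.2639336   0.06394584] 599
1741 [-0.18039258  0.9834666  -0.01587008  0.5128094  -0.20538506  0.05825093] [ 0.47626625 -0.38113926  0.0550213 ] [ 0.77376965 -0.10878465  0.06970823]
[313.31776184 225.39898369]
[313.32807498 382.5744157 ]
```

View pics/w0.png

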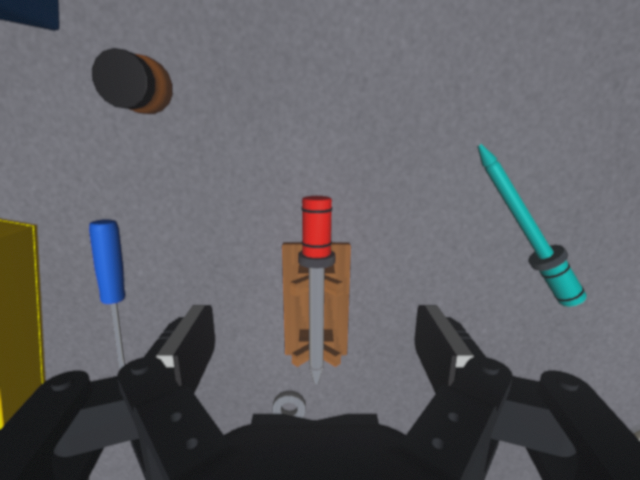

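The wrist view shows the red handle at (317,226) and the nose at (317,382), so the axis lines up with the tool yaw. Laterally it is about 2–3 mm toward −x from the first estimate. Descending with grasp at (0.523, −0.264).

Emit:
carry_out:
  increments:
    - [[0,0.002,0.042,0,0,0,0.085],[0,0,0.042,0,0,0,0.06],[0,0,0.042,0,0,0,0.06],[0,0,0.043,0,0,0,0.06],[0,0,0,0,0,0,0.05]]
  grip_force: 80

```text
t: 2.28
ee_pos: [0.5199, -0.2647, 0.0295]
ee_rot: [[0.182, -0.983, -0.008], [-0.983, -0.182, 0.002], [-0.003, 0.007, -1.0]]
wrist_force: [1.0, -0.7, 1.0]
finger_gap: 0.0503
```

Emit:
carry_out:
  increments:
    - [[0,0,0,0,0,0,0.035],[0,0,0,0,0,0,0.03],[0,0,0,0,0,0,0.02],[0,0,0,0,0,0,0.015],[0,0,0,0,0,0,0.015]]

```text
t: 2.9
ee_pos: [0.524, -0.2648, 0.0335]
ee_rot: [[0.186, -0.983, 0.002], [-0.983, -0.186, -0.001], [0.001, -0.001, -1.0]]
wrist_force: [-2.0, -3.0, 5.6]
finger_gap: 0.0241
```

Emit:
carry_out:
  increments:
    - [[0,0,0,0,0,0,0.015],[0,0,-0.005,0,0,0,0.015],[0,0,-0.01,0,0,0,0.015],[0,0,-0.015,0,0,0,0.015],[0,0,-0.02,0,0,0,0.015]]

```text
t: 3.52
ee_pos: [0.5231, -0.2639, 0.0829]
ee_rot: [[0.185, -0.983, -0.001], [-0.983, -0.185, 0.0], [-0.001, 0.001, -1.0]]
wrist_force: [0.5, -0.7, -1.3]
finger_gap: 0.0242
```

Emit:
carry_out:
  increments:
    - [[0,0,-0.02,0,0,0,0.015],[0,0,-0.02,0,0,0,0.015],[0,0,-0.01,0,0,0,0.015],[0,0,0,0,0,0,0.015],[0,0,0,0,0,0,0.015]]

```text
t: 4.15
ee_pos: [0.5227, -0.264, 0.1315]
ee_rot: [[0.185, -0.983, -0.002], [-0.983, -0.185, 0.001], [-0.001, 0.001, -1.0]]
wrist_force: [0.6, 1.3, -3.5]
finger_gap: 0.024
```

```bash
python3 - <<'E'
from h import *
c=snap('wrist','w1');d=snap('side','d1');s=snap('scene','s1')
st=state();print(st['ee_pos'],st['wrist_force'],st['torque'],st['finger_gap'])
def cr(c,x,y,w,h): return cv2.resize(c['color'][y:y+h,x:x+w,::-1],(400,300),interpolation=cv2.INTER_CUBIC)
p=proj(s,[.51,-.19,.12]).astype(int);q=proj(d,[.51,-.19,.12]).astype(int);print(p,q)
o=np.vstack([np.hstack([cr(s,p[0]-60,p[1]-45,120,90),cr(d,q[0]-60,q[1]-45,120,90)]),np.hstack([cr(c,120,120,400,300),np.zeros((300,400,3),np.uint8)])])
cv2.imwrite('pics/c2.png',o)
E
```

```text
[ 0.52290413 -0.26413337  0.13139822] [-0.25504695 -0.22779255 -3.18436986] [-0.20077718 -0.07453691  0.02245689] 0.02415263000184759
[190 260] [343 150]
```

View pics/c2.png

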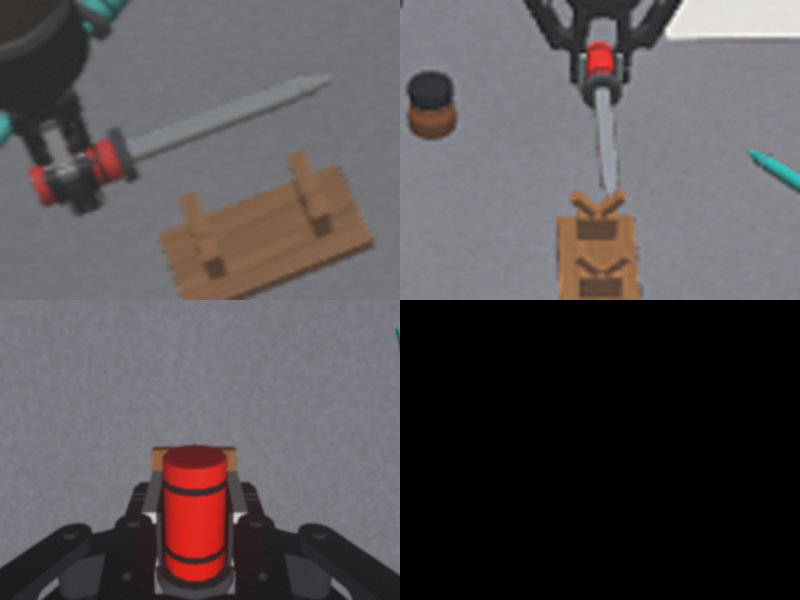

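```bash
cat > ax.py <<'E'
from h import *
from sys import argv
def steel(f,X0,d0,sign=1):
    """axis of 14 mm cylinder by least squares over both depth clouds, near guess (nose X0,dir d0)"""
    from scipy.optimize import least_squares
    pts=[]
    for n in f:
        c=load(n);P=cloud(c).reshape(-1,3);v=P-X0;t=v@d0
        r=np.linalg.norm(v-t[:,None]*d0,axis=1)
        g=P[(t<-.024)&(t>-.122)&(r<.02)]; print(n,len(g)); pts.append(g)
    def mk(p):
        d=d0+p[2]*e1+p[3]*e2; return X0+p[0]*e1+p[1]*e2,d/np.linalg.norm(d)
    e1=np.cross(d0,[0,0,1]);e1/=np.linalg.norm(e1);e2=np.cross(e1,d0)
    def res(p,g):
        o,d=mk(p);v=g-o;return np.linalg.norm(v-(v@d)[:,None]*d,axis=1)-.007
    out=[]
    for g in pts+[np.vstack(pts)]:
        s=least_squares(res,np.zeros(4),args=(g,),loss='soft_l1',f_scale=.001)
        o,d=mk(s.x);out.append((o,d));print('nose',o.round(4),'dir',d.round(4),'yaw',np.degrees(np.arctan2(d[1],d[0])).round(2),'pitch',np.degrees(np.arcsin(d[2])).round(2),'cost',np.sqrt(2*s.cost/len(g)))
    return out
E
python3 - <<'E'
from ax import *
a=load('s1');b=load('d1')
N=tri(a,(228.4,238.7),b,(345.7,162.6));C=tri(a,(166.6,261.5),b,(343.3,132))
print('nose',N,'collar',C,np.linalg.norm(N-C))
d=(N-C)/np.linalg.norm(N-C)
steel(['s1','d1'],N,d)
st=state();print(st['ee_rot'])
E
```

```text
nose [ 0.49436251 -0.10533483  0.14636874] collar [ 0.51812058 -0.23518983  0.1463026 ] 0.1320104912290287
s1 329
d1 117
nose [ 0.4944 -0.1053  0.1468] dir [-0.1833  0.9831  0.0015] yaw 100.56 pitch 0.09 cost 0.0012014869253227133
nose [ 0.4918 -0.1058  0.1476] dir [-0.1895  0.9818 -0.0099] yaw 100.92 pitch -0.57 cost 0.0009496021572746436
nose [ 0.4937 -0.1055  0.1473] dir [-1.853e-01  9.827e-01 -8.000e-04] yaw 100.68 pitch -0.05 cost 0.0012641062028052787
[[ 1.84821985e-01 -9.82770514e-01 -1.71751494e-03]
 [-9.82771695e-01 -1.84823054e-01  4.84765775e-04]
 [-7.93849867e-04  1.59832970e-03 -9.99998408e-01]]
```

The grasp is good: the shaft is level and its yaw equals the tool's. Comparing the nose seen by each camera with the tool pose also calibrates the x bias (scene +1.6 mm, side −1.0 mm). The two bracket measurements then agree within 0.1 mm. The axis yaw is about 94.7°, and the front mouth is at about (0.532, 0.125).

```bash
python3 - <<'E'
from h import *
plan([.5476,-.0674,.1314],Rd(-85.3),5,.015)
E
```

```text
[-0.0378, -0.0121, 0.0, 0.0003, 0.0001, 0.0208, 0.015] ,
[-0.038, -0.0114, 0.0, 0.0003, 0.0001, 0.0208, 0.015] ,
[-0.0382, -0.0105, 0.0, 0.0003, 0.0001, 0.0208, 0.015] ,
[-0.0384, -0.0098, 0.0, 0.0003, 0.0001, 0.0208, 0.015] ,
[-0.0387, -0.0089, 0.0, 0.0003, 0.0001, 0.0208, 0.015] ,
```

Emit:
carry_out:
  increments:
    - [[-0.0378,-0.0121,0,0,0,0.0208,0.015],[-0.038,-0.0114,0,0,0,0.0208,0.015],[-0.0382,-0.0105,0,0,0,0.0208,0.015],[-0.0384,-0.0098,0,0,0,0.0208,0.015],[-0.0387,-0.0089,0,0,0,0.0208,0.015]]

```text
t: 4.92
ee_pos: [0.5478, -0.0663, 0.1318]
ee_rot: [[0.081, -0.997, -0.001], [-0.997, -0.081, -0.0], [0.0, 0.001, -1.0]]
wrist_force: [1.0, -0.9, -2.6]
finger_gap: 0.0237
```

Emit:
carry_out:
  increments:
    - [[0,0,0.024,0,0,0,0.015],[0,0,0.024,0,0,0,0.015],[0,0,0,0,0,0,0.015],[0,0,0,0,0,0,0.015]]

```text
t: 5.42
ee_pos: [0.5487, -0.0676, 0.0849]
ee_rot: [[0.082, -0.997, 0.001], [-0.997, -0.082, -0.0], [0.0, -0.001, -1.0]]
wrist_force: [0.8, 1.7, -2.7]
finger_gap: 0.0238
```

```bash
python3 - <<'E'
from ax import *
from fit import tops
d=snap('side','d2');s=snap('scene','s2')
st=state();print(st['ee_pos'],st['wrist_force'],st['torque']);R=np.array(st['ee_rot']);D=-R[:,0];print(R)
N=np.array(st['ee_pos'])+[0,0,.0165]+.1615*D;print('pred nose',N)
steel(['s2','d2'],N,D)
def cr(c,x,y,w,h): return cv2.resize(c['color'][y:y+h,x:x+w,::-1],(400,300),interpolation=cv2.INTER_CUBIC)
for f,box in(('s2',(300,205,115,60)),('d2',(270,225,75,60))):
    c=load(f);P=cloud(c);x,y,w,h=box;tops(P[y:y+h,x:x+w].reshape(-1,3))
p=proj(s,N).astype(int);q=proj(d,N).astype(int);print(p,q)
cv2.imwrite('pics/c3.png',np.hstack([cr(s,p[0]-40,p[1]-45,100,75),cr(d,q[0]-50,q[1]-35,100,75)]))
E
```

```text
[ 0.54888956 -0.06758271  0.08540806] [ 1.09461897  0.25511879 -2.71016755] [-0.17019532 -0.01223952  0.0036086 ]
[[ 8.18625151e-02 -9.96641251e-01  2.17824846e-03]
 [-9.96643627e-01 -8.18625201e-02  8.70270779e-05]
 [ 9.15821322e-05 -2.17806170e-03 -9.99997624e-01]]
pred nose [0.53566876 0.09337524 0.10189327]
s2 294
d2 154
nose [0.5361 0.0934 0.1003] dir [-0.0889  0.996  -0.0047] yaw 95.1 pitch -0.27 cost 0.0011560804126551705
nose [0.5345 0.0933 0.1007] dir [-0.085   0.9963 -0.0107] yaw 94.88 pitch -0.61 cost 0.0009817938587300726
nose [0.5355 0.0934 0.1007] dir [-0.0881  0.9961 -0.0059] yaw 95.05 pitch -0.34 cost 0.001180477076708515
top n 159 z 0.1214 x [0.0784 0.0993] y [-0.5639 -0.5191] rect ((531.8856811523438, 134.69131469726562), (48.12354278564453, 21.210901260375977), 5.752294063568115)
top n 204 z 0.1214 x [0.1586 0.2477] y [-0.5648 -0.5186] rect ((522.0066528320312, 249.24073791503906), (47.10043716430664, 90.84334564208984), 5.863724231719971)
top n 154 z 0.1221 x [0.0786 0.1019] y [-0.5609 -0.518 ] rect ((530.0439453125, 136.087890625), (44.054718017578125, 24.473115921020508), 3.6606481075286865)
top n 171 z 0.1222 x [0.1594 0.1809] y [-0.561  -0.5181] rect ((523.2147216796875, 215.93722534179688), (42.87453842163086, 23.32076644897461), 7.225459098815918)
[324 245] [315 228]
```

View pics/c3.png

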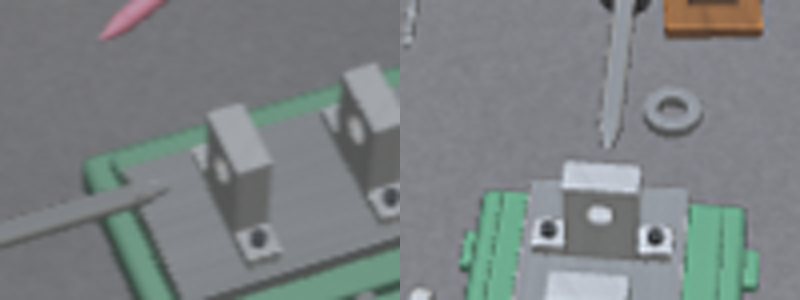

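The nose is about 31 mm short of the front mouth and within about 1 mm laterally. I'll shift +1 mm in tool y and enter slowly.

Emit:
carry_out:
  increments:
    - [[-0.008,0.001,0.0005,0,0,0,0.015],[-0.008,0,0,0,0,0,0.015],[-0.008,0,0,0,0,0,0.015],[-0.008,0,0,0,0,0,0.015],[-0.004,0,0,0,0,0,0.015]]

```text
t: 6.15
ee_pos: [0.5441, -0.031, 0.0838]
ee_rot: [[0.083, -0.997, -0.0], [-0.997, -0.083, -0.0], [0.0, 0.0, -1.0]]
wrist_force: [-0.3, -0.3, -3.7]
finger_gap: 0.0236
```

Emit:
carry_out:
  increments:
    - [[-0.002,0,0,0,0,0,0.015],[-0.002,0,0,0,0,0,0.015],[0,0,0,0,0,0,0.015]]

```text
t: 6.52
ee_pos: [0.5437, -0.0277, 0.0838]
ee_rot: [[0.082, -0.997, -0.0], [-0.997, -0.082, -0.0], [0.0, 0.0, -1.0]]
wrist_force: [-0.1, 0.1, -2.9]
finger_gap: 0.0237
```

Emit:
carry_out:
  increments:
    - [[-0.002,0,0,0,0,0,0.015],[-0.001,0,0,0,0,0,0.015],[0,0,0,0,0,0,0.015]]

```text
t: 6.9
ee_pos: [0.5435, -0.0247, 0.0838]
ee_rot: [[0.082, -0.997, -0.0], [-0.997, -0.082, -0.0], [0.0, 0.0, -1.0]]
wrist_force: [-0.0, -0.1, -2.0]
finger_gap: 0.0233
```

Emit:
carry_out:
  increments:
    - [[-0.001,0,0,0,0,0,0.015],[-0.001,0,0,0,0,0,0.015],[0,0,0,0,0,0,0.015]]

```text
t: 7.28
ee_pos: [0.5433, -0.0227, 0.0838]
ee_rot: [[0.082, -0.997, 0.0], [-0.997, -0.082, 0.0], [-0.0, -0.0, -1.0]]
wrist_force: [-0.6, 0.3, -2.4]
finger_gap: 0.0236
```

```bash
python3 - <<'E'
from h import *
s=state()
for k in('ee_pos','wrist_force','torque'):print(np.round(s[k],4))
E
```

```text
[ 0.5433 -0.0227  0.0838]
[-0.5569  0.2529 -2.3634]
[-0.2013 -0.0588  0.0186]
```

Emit:
carry_out:
  increments:
    - [[-0.001,0,0,0,0,0,0.015],[-0.001,0,0,0,0,0,0.015],[0,0,0,0,0,0,0.015]]

```text
t: 7.65
ee_pos: [0.5432, -0.0206, 0.0838]
ee_rot: [[0.082, -0.997, 0.0], [-0.997, -0.082, 0.0], [-0.0, -0.0, -1.0]]
wrist_force: [0.1, -0.1, -3.1]
finger_gap: 0.0235
```

Emit:
carry_out:
  increments:
    - [[-0.001,0,0,0,0,0,0.015],[-0.001,0,0,0,0,0,0.015],[0,0,0,0,0,0,0.015]]

```text
t: 8.02
ee_pos: [0.543, -0.0186, 0.0838]
ee_rot: [[0.082, -0.997, 0.0], [-0.997, -0.082, 0.0], [0.0, -0.0, -1.0]]
wrist_force: [1.2, 0.4, -2.8]
finger_gap: 0.0238
```

```bash
python3 - <<'E'
from h import *
s=state()
for k in('ee_pos','wrist_force','torque'):print(np.round(s[k],4))
E
```

```text
[ 0.543  -0.0186  0.0838]
[ 1.1992  0.3769 -2.802 ]
[-0.1733  0.0075  0.0531]
```

Emit:
carry_out:
  increments:
    - [[-0.001,0,0,0,0,0,0.015],[-0.001,0,0,0,0,0,0.015],[0,0,0,0,0,0,0.015]]

```text
t: 8.4
ee_pos: [0.5429, -0.0166, 0.0838]
ee_rot: [[0.082, -0.997, 0.0], [-0.997, -0.082, 0.0], [-0.0, -0.0, -1.0]]
wrist_force: [-0.4, 0.4, -2.8]
finger_gap: 0.0239
```

```bash
python3 - <<'E'
from h import *
s=state()
for k in('ee_pos','wrist_force','torque'):print(np.round(s[k],4))
E
```

```text
[ 0.5429 -0.0166  0.0838]
[-0.4475  0.4381 -2.8218]
[-0.1756 -0.0052 -0.0012]
```

Emit:
carry_out:
  increments:
    - [[-0.001,0,0,0,0,0,0.015],[-0.001,0,0,0,0,0,0.015],[0,0,0,0,0,0,0.015]]

```text
t: 8.78
ee_pos: [0.5427, -0.0146, 0.0838]
ee_rot: [[0.082, -0.997, -0.0], [-0.997, -0.082, 0.0], [-0.0, 0.0, -1.0]]
wrist_force: [-0.6, 0.7, -2.9]
finger_gap: 0.024
```

```bash
python3 - <<'E'
from h import *
s=state()
for k in('ee_pos','wrist_force','torque'):print(np.round(s[k],4))
E
```

```text
[ 0.5427 -0.0146  0.0838]
[-0.632   0.68   -2.9032]
[-0.1449 -0.047  -0.0421]
```

Emit:
carry_out:
  increments:
    - [[-0.002,0,0,0,0,0,0.015],[-0.002,0,0,0,0,0,0.015],[0,0,0,0,0,0,0.015]]

```text
t: 9.15
ee_pos: [0.5424, -0.0106, 0.0838]
ee_rot: [[0.082, -0.997, 0.0], [-0.997, -0.082, 0.0], [-0.0, -0.0, -1.0]]
wrist_force: [-0.3, 0.6, -2.8]
finger_gap: 0.0235
```

Emit:
carry_out:
  increments:
    - [[-0.002,0,0,0,0,0,0.015],[-0.002,0,0,0,0,0,0.015],[0,0,0,0,0,0,0.015]]

```text
t: 9.52
ee_pos: [0.542, -0.0066, 0.0838]
ee_rot: [[0.082, -0.997, 0.0], [-0.997, -0.082, 0.0], [-0.0, -0.0, -1.0]]
wrist_force: [0.4, -0.3, -2.9]
finger_gap: 0.0235
```

```bash
python3 - <<'E'
from h import *
s=state()
for k in('ee_pos','wrist_force','torque'):print(np.round(s[k],4))
E
```

```text
[ 0.542  -0.0066  0.0838]
[ 0.4035 -0.2552 -2.8746]
[-0.1801 -0.0428  0.0503]
```

```bash
python3 - <<'E'
from h import *
d=snap('side','d3');s=snap('scene','s3')
def cr(c,x,y,w,h): return cv2.resize(c['color'][y:y+h,x:x+w,::-1],(400,300),interpolation=cv2.INTER_CUBIC)
p=proj(s,[.529,.15,.1]).astype(int);q=proj(d,[.529,.15,.1]).astype(int);print(p,q)
cv2.imwrite('pics/c4.png',np.hstack([cr(s,p[0]-40,p[1]-30,80,60),cr(d,q[0]-40,q[1]-30,80,60)]))
E
```

```text
[348 237] [314 247]
```

View pics/c4.png

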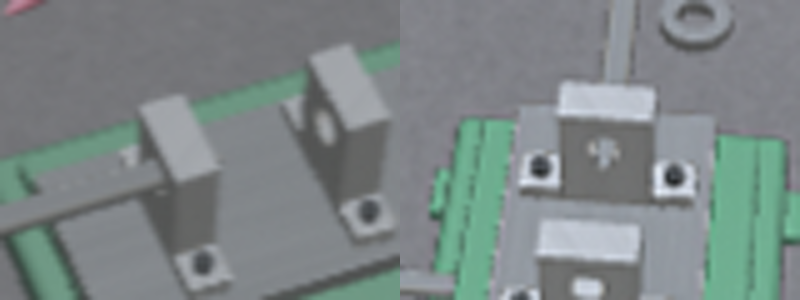

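The shaft is in the front hole: the nose shows through it at crop pixel (603,150) in the side view, with no contact force. Continuing.

Emit:
carry_out:
  increments:
    - [[-0.003,0,0,0,0,0,0.015],[-0.003,0,0,0,0,0,0.015],[-0.003,0,0,0,0,0,0.015],[0,0,0,0,0,0,0.015]]

```text
t: 10.12
ee_pos: [0.5413, 0.0025, 0.0838]
ee_rot: [[0.082, -0.997, 0.0], [-0.997, -0.082, 0.0], [-0.0, -0.0, -1.0]]
wrist_force: [-0.5, 0.4, -3.0]
finger_gap: 0.024
```

Emit:
carry_out:
  increments:
    - [[-0.003,0,0,0,0,0,0.015],[-0.003,0,0,0,0,0,0.015],[-0.003,0,0,0,0,0,0.015],[0,0,0,0,0,0,0.015]]

```text
t: 10.62
ee_pos: [0.5406, 0.0114, 0.0838]
ee_rot: [[0.082, -0.997, -0.0], [-0.997, -0.082, 0.0], [-0.0, 0.0, -1.0]]
wrist_force: [0.4, 0.2, -2.5]
finger_gap: 0.0236
```

```bash
python3 - <<'E'
from h import *
s=state()
for k in('ee_pos','wrist_force','torque'):print(np.round(s[k],4))
E
```

```text
[0.5406 0.0114 0.0838]
[ 0.3784  0.1601 -2.4939]
[-0.2278 -0.0223 -0.0074]
```

Emit:
carry_out:
  increments:
    - [[-0.003,0,0,0,0,0,0.015],[-0.003,0,0,0,0,0,0.015],[-0.003,0,0,0,0,0,0.015],[0,0,0,0,0,0,0.015]]

```text
t: 11.12
ee_pos: [0.5398, 0.0204, 0.0838]
ee_rot: [[0.082, -0.997, 0.0], [-0.997, -0.082, 0.0], [-0.0, -0.0, -1.0]]
wrist_force: [-0.6, -0.7, -1.9]
finger_gap: 0.0235
```

Emit:
carry_out:
  increments:
    - [[-0.003,0,0,0,0,0,0.015],[-0.003,0,0,0,0,0,0.015],[-0.003,0,0,0,0,0,0.015],[0,0,0,0,0,0,0.015]]

```text
t: 11.62
ee_pos: [0.5391, 0.0294, 0.0838]
ee_rot: [[0.082, -0.997, 0.0], [-0.997, -0.082, 0.0], [-0.0, -0.0, -1.0]]
wrist_force: [-0.6, -0.8, -2.9]
finger_gap: 0.0239
```

```bash
python3 - <<'E'
from h import *
s=state()
for k in('ee_pos','wrist_force','torque'):print(np.round(s[k],4))
E
```

```text
[0.5391 0.0294 0.0838]
[-0.6221 -0.8497 -2.91  ]
[-0.1524 -0.0406 -0.0074]
```

Emit:
carry_out:
  increments:
    - [[-0.003,0,0,0,0,0,0.015],[-0.003,0,0,0,0,0,0.015],[-0.003,0,0,0,0,0,0.015],[0,0,0,0,0,0,0.015]]

```text
t: 12.12
ee_pos: [0.5384, 0.0383, 0.0838]
ee_rot: [[0.082, -0.997, 0.0], [-0.997, -0.082, 0.0], [-0.0, -0.0, -1.0]]
wrist_force: [0.5, 0.2, -2.8]
finger_gap: 0.0237
```

```bash
python3 - <<'E'
from h import *
s=state()
for k in('ee_pos','wrist_force','torque'):print(np.round(s[k],4))
E
```

```text
[0.5384 0.0383 0.0838]
[ 0.5252  0.216  -2.7597]
[-0.159  -0.1168  0.0021]
```

Emit:
carry_out:
  increments:
    - [[-0.002,0,0,0,0,0,0.015],[-0.002,0,0,0,0,0,0.015],[-0.002,0,0,0,0,0,0.015],[0,0,0,0,0,0,0.015]]

```text
t: 12.62
ee_pos: [0.5379, 0.0442, 0.0838]
ee_rot: [[0.082, -0.997, 0.0], [-0.997, -0.082, 0.0], [-0.0, -0.0, -1.0]]
wrist_force: [-0.7, -0.2, -2.8]
finger_gap: 0.0237
```

Emit:
carry_out:
  increments:
    - [[-0.002,0,0,0,0,0,0.015],[-0.002,0,0,0,0,0,0.015],[0,0,0,0,0,0,0.015]]

```text
t: 13.0
ee_pos: [0.5376, 0.0482, 0.0838]
ee_rot: [[0.082, -0.997, 0.0], [-0.997, -0.082, 0.0], [-0.0, -0.0, -1.0]]
wrist_force: [-0.1, 0.8, -2.6]
finger_gap: 0.0241
```

```bash
python3 - <<'E'
from h import *
s=state()
for k in('ee_pos','wrist_force','torque'):print(np.round(s[k],4))
E
```

```text
[0.5376 0.0482 0.0838]
[-0.0544  0.7584 -2.6004]
[-0.2114  0.0292 -0.0236]
```

Emit:
carry_out:
  increments:
    - [[-0.0015,0,0,0,0,0,0.015],[-0.0015,0,0,0,0,0,0.015],[0,0,0,0,0,0,0.015]]

```text
t: 13.38
ee_pos: [0.5373, 0.0511, 0.0838]
ee_rot: [[0.082, -0.997, 0.0], [-0.997, -0.082, 0.0], [-0.0, -0.0, -1.0]]
wrist_force: [-0.6, -0.2, -2.4]
finger_gap: 0.0239
```

Emit:
carry_out:
  increments:
    - [[-0.0015,0,0,0,0,0,0.015],[-0.0015,0,0,0,0,0,0.015],[0,0,0,0,0,0,0.015]]

```text
t: 13.75
ee_pos: [0.5371, 0.0542, 0.0838]
ee_rot: [[0.082, -0.997, 0.0], [-0.997, -0.082, 0.0], [-0.0, -0.0, -1.0]]
wrist_force: [-0.4, -0.5, -2.2]
finger_gap: 0.0234
```

```bash
python3 - <<'E'
from h import *
s=state()
for k in('ee_pos','wrist_force','torque'):print(np.round(s[k],4))
E
```

```text
[0.5371 0.0542 0.0838]
[-0.4321 -0.5296 -2.2174]
[-0.203   0.0252 -0.0189]
```

Emit:
carry_out:
  increments:
    - [[-0.001,0,0,0,0,0,0.015],[-0.001,0,0,0,0,0,0.015],[-0.001,0,0,0,0,0,0.015],[0,0,0,0,0,0,0.015]]

```text
t: 14.25
ee_pos: [0.5368, 0.0571, 0.0838]
ee_rot: [[0.082, -0.997, -0.0], [-0.997, -0.082, 0.0], [-0.0, 0.0, -1.0]]
wrist_force: [-0.2, 0.5, -2.1]
finger_gap: 0.0238
```

Emit:
carry_out:
  increments:
    - [[-0.001,0,0,0,0,0,0.015],[-0.001,0,0,0,0,0,0.015],[0,0,0,0,0,0,0.015]]

```text
t: 14.62
ee_pos: [0.5366, 0.0591, 0.0838]
ee_rot: [[0.082, -0.997, -0.0], [-0.997, -0.082, -0.0], [0.0, 0.0, -1.0]]
wrist_force: [-0.8, 0.7, -2.5]
finger_gap: 0.0237
```

```bash
python3 - <<'E'
from h import *
s=state()
for k in('ee_pos','wrist_force','torque'):print(np.round(s[k],4))
E
```

```text
[0.5366 0.0591 0.0838]
[-0.792   0.7443 -2.4869]
[-0.156  -0.0274 -0.0036]
```

Emit:
carry_out:
  increments:
    - [[-0.001,0,0,0,0,0,0.015],[-0.001,0,0,0,0,0,0.015],[0,0,0,0,0,0,0.015]]

```text
t: 15.0
ee_pos: [0.5365, 0.0611, 0.0838]
ee_rot: [[0.082, -0.997, 0.0], [-0.997, -0.082, -0.0], [0.0, -0.0, -1.0]]
wrist_force: [-0.2, -0.3, -3.2]
finger_gap: 0.0236
```

```bash
python3 - <<'E'
from h import *
s=state()
for k in('ee_pos','wrist_force','torque'):print(np.round(s[k],4))
E
```

```text
[0.5365 0.0611 0.0838]
[-0.2371 -0.2724 -3.1666]
[-0.1613 -0.0389 -0.0297]
```

Emit:
carry_out:
  increments:
    - [[-0.001,0,0,0,0,0,0.015],[-0.001,0,0,0,0,0,0.015],[0,0,0,0,0,0,0.015]]

```text
t: 15.38
ee_pos: [0.5363, 0.0631, 0.0838]
ee_rot: [[0.082, -0.997, -0.0], [-0.997, -0.082, 0.0], [-0.0, 0.0, -1.0]]
wrist_force: [-0.2, -0.5, -1.7]
finger_gap: 0.0239
```

Emit:
carry_out:
  increments:
    - [[-0.001,0,0,0,0,0,0.015],[-0.001,0,0,0,0,0,0.015],[0,0,0,0,0,0,0.015]]

```text
t: 15.75
ee_pos: [0.5362, 0.0651, 0.0838]
ee_rot: [[0.082, -0.997, 0.0], [-0.997, -0.082, 0.0], [-0.0, -0.0, -1.0]]
wrist_force: [0.9, 0.2, -3.2]
finger_gap: 0.0237
```

```bash
python3 - <<'E'
from h import *
s=state()
for k in('ee_pos','wrist_force','torque'):print(np.round(s[k],4))
E
```

```text
[0.5362 0.0651 0.0838]
[ 0.924   0.2394 -3.211 ]
[-0.2002 -0.0488  0.0031]
```

Emit:
carry_out:
  increments:
    - [[-0.001,0,0,0,0,0,0.015],[-0.001,0,0,0,0,0,0.015],[-0.001,0,0,0,0,0,0.015],[0,0,0,0,0,0,0.015]]

```text
t: 16.25
ee_pos: [0.5359, 0.0681, 0.0838]
ee_rot: [[0.082, -0.997, 0.0], [-0.997, -0.082, -0.0], [0.0, -0.0, -1.0]]
wrist_force: [0.1, -0.2, -2.8]
finger_gap: 0.0235
```

```bash
python3 - <<'E'
from h import *
s=state()
for k in('ee_pos','wrist_force','torque'):print(np.round(s[k],4))
E
```

```text
[0.5359 0.0681 0.0838]
[ 0.0713 -0.1541 -2.8304]
[-0.2024 -0.009   0.0226]
```

Emit:
carry_out:
  increments:
    - [[-0.002,0,0,0,0,0,0.015],[-0.002,0,0,0,0,0,0.015],[-0.002,0,0,0,0,0,0.015],[0,0,0,0,0,0,0.015]]

```text
t: 16.75
ee_pos: [0.5354, 0.0742, 0.0838]
ee_rot: [[0.082, -0.997, 0.0], [-0.997, -0.082, 0.0], [-0.0, -0.0, -1.0]]
wrist_force: [0.1, 0.4, -3.4]
finger_gap: 0.0239
```

Emit:
carry_out:
  increments:
    - [[-0.002,0,0,0,0,0,0.015],[-0.002,0,0,0,0,0,0.015],[-0.002,0,0,0,0,0,0.015],[0,0,0,0,0,0,0.015]]

```text
t: 17.25
ee_pos: [0.5349, 0.0801, 0.0838]
ee_rot: [[0.082, -0.997, 0.0], [-0.997, -0.082, -0.0], [0.0, -0.0, -1.0]]
wrist_force: [0.1, -0.4, -2.9]
finger_gap: 0.0236
```

Emit:
carry_out:
  increments:
    - [[-0.002,0,0,0,0,0,0.015],[-0.002,0,0,0,0,0,0.015],[0,0,0,0,0,0,0.015]]

```text
t: 17.62
ee_pos: [0.5346, 0.0839, 0.0838]
ee_rot: [[0.082, -0.997, -0.0], [-0.997, -0.082, -0.0], [0.0, 0.0, -1.0]]
wrist_force: [0.7, -1.3, -2.5]
finger_gap: 0.0234
```

```bash
python3 - <<'E'
from h import *
s=state()
for k in('ee_pos','wrist_force','torque'):print(np.round(s[k],4))
E
```

```text
[0.5346 0.0839 0.0838]
[ 0.72   -1.2771 -2.5124]
[-0.5504 -0.1198 -0.0433]
```

The gauge pin is in contact (the moment has risen), so about 9 mm remains. Slowing down.

Emit:
carry_out:
  increments:
    - [[-0.001,0,0,0,0,0,0.015],[-0.001,0,0,0,0,0,0.015],[-0.001,0,0,0,0,0,0.015],[0,0,0,0,0,0,0.015]]

```text
t: 18.12
ee_pos: [0.5343, 0.087, 0.0838]
ee_rot: [[0.082, -0.997, -0.0], [-0.997, -0.082, -0.0], [0.0, 0.0, -1.0]]
wrist_force: [0.5, -2.3, -2.7]
finger_gap: 0.0237
```

Emit:
carry_out:
  increments:
    - [[-0.001,0,0,0,0,0,0.015],[-0.001,0,0,0,0,0,0.015],[0,0,0,0,0,0,0.015]]

```text
t: 18.5
ee_pos: [0.5341, 0.089, 0.0838]
ee_rot: [[0.082, -0.997, -0.0], [-0.997, -0.082, 0.0], [-0.0, 0.0, -1.0]]
wrist_force: [0.2, -1.8, -3.8]
finger_gap: 0.0237
```

Emit:
carry_out:
  increments:
    - [[-0.001,0,0,0,0,0,0.015],[0,0,0,0,0,0,0.015]]

```text
t: 18.75
ee_pos: [0.5341, 0.09, 0.0838]
ee_rot: [[0.082, -0.997, -0.0], [-0.997, -0.082, 0.0], [-0.0, 0.0, -1.0]]
wrist_force: [-0.1, -1.3, -3.1]
finger_gap: 0.0237
```

```bash
python3 - <<'E'
from h import *
s=state()
for k in('ee_pos','wrist_force','torque'):print(np.round(s[k],4))
E
```

```text
[0.5341 0.09   0.0838]
[-0.0526 -1.2657 -3.0967]
[-0.6583 -0.0994 -0.0412]
```

Emit:
carry_out:
  increments:
    - [[-0.0005,0,0,0,0,0,0.015],[0,0,0,0,0,0,0.015]]

```text
t: 19.0
ee_pos: [0.534, 0.0904, 0.0838]
ee_rot: [[0.082, -0.997, -0.0], [-0.997, -0.082, -0.0], [0.0, 0.0, -1.0]]
wrist_force: [0.3, -2.4, -2.6]
finger_gap: 0.0238
```

Emit:
carry_out:
  increments:
    - [[-0.0005,0,0,0,0,0,0.015],[0,0,0,0,0,0,0.015]]

```text
t: 19.25
ee_pos: [0.534, 0.0909, 0.0838]
ee_rot: [[0.082, -0.997, -0.0], [-0.997, -0.082, 0.0], [-0.0, 0.0, -1.0]]
wrist_force: [0.7, -2.0, -3.5]
finger_gap: 0.024
```

```bash
python3 - <<'E'
from h import *
s=state()
for k in('ee_pos','wrist_force','torque'):print(np.round(s[k],4))
E
```

```text
[0.534  0.0909 0.0838]
[ 0.7263 -2.0429 -3.5176]
[-0.7434 -0.034  -0.054 ]
```

Emit:
carry_out:
  increments:
    - [[-0.0005,0,0,0,0,0,0.015],[0,0,0,0,0,0,0.015]]

```text
t: 19.5
ee_pos: [0.534, 0.0914, 0.0838]
ee_rot: [[0.082, -0.997, -0.0], [-0.997, -0.082, -0.0], [0.0, 0.0, -1.0]]
wrist_force: [1.6, -1.8, -3.1]
finger_gap: 0.0239
```

```bash
python3 - <<'E'
from h import *
s=state()
for k in('ee_pos','wrist_force','torque'):print(np.round(s[k],4))
E
```

```text
[0.534  0.0914 0.0838]
[ 1.6251 -1.79   -3.0682]
[-0.711  -0.0604 -0.0303]
```

Emit:
carry_out:
  increments:
    - [[-0.0005,0,0,0,0,0,0.015],[0,0,0,0,0,0,0.015]]

```text
t: 19.75
ee_pos: [0.5339, 0.0919, 0.0838]
ee_rot: [[0.082, -0.997, -0.0], [-0.997, -0.082, 0.0], [-0.0, 0.0, -1.0]]
wrist_force: [-0.1, -1.4, -3.2]
finger_gap: 0.0234
```

```bash
python3 - <<'E'
from h import *
s=state()
for k in('ee_pos','wrist_force','torque'):print(np.round(s[k],4))
E
```

```text
[0.5339 0.0919 0.0838]
[-0.1397 -1.4066 -3.2348]
[-0.6926 -0.0998 -0.0081]
```

Emit:
carry_out:
  increments:
    - [[-0.0005,0,0,0,0,0,0.015],[0,0,0,0,0,0,0.015]]

```text
t: 20.0
ee_pos: [0.5339, 0.092, 0.0838]
ee_rot: [[0.082, -0.997, -0.0], [-0.997, -0.082, -0.001], [0.001, 0.0, -1.0]]
wrist_force: [1.3, -4.2, -3.2]
finger_gap: 0.0239
```

```bash
python3 - <<'E'
from h import *
s=state()
for k in('ee_pos','wrist_force','torque'):print(np.round(s[k],4))
c=snap('side','d4');e=snap('scene','s4')
E
```

```text
[0.5339 0.092  0.0838]
[ 1.2737 -4.191  -3.2018]
[-1.4564 -0.3532 -0.0167]
```

The collar is seated: the moment doubled and the advance stopped at y = 0.092 under about 4 N. Releasing.

Emit:
carry_out:
  increments:
    - [[0.0003,0,0,0,0,0,0.024],[0,0,0,0,0,0,0.03],[0,0,0,0,0,0,0.04],[0,0,0,0,0,0,0.06],[0,0,0,0,0,0,0.07]]
  grip_force: 20

```text
t: 20.72
ee_pos: [0.5341, 0.0924, 0.0841]
ee_rot: [[0.082, -0.997, 0.001], [-0.997, -0.082, 0.0], [-0.0, -0.001, -1.0]]
wrist_force: [0.1, 0.4, 0.8]
finger_gap: 0.0702
```

Emit:
carry_out:
  increments:
    - [[0,0,0,0,0,0,0.07],[0,0,-0.02,0,0,0,0.07],[0,0,-0.04,0,0,0,0.07],[0,0,-0.05,0,0,0,0.07],[0,0,-0.05,0,0,0,0.07]]

```text
t: 21.35
ee_pos: [0.5337, 0.092, 0.2453]
ee_rot: [[0.082, -0.997, -0.0], [-0.997, -0.082, -0.0], [0.0, 0.0, -1.0]]
wrist_force: [0.6, 0.5, -0.5]
finger_gap: 0.0704
```

Emit:
carry_out:
  increments:
    - [[0.05,0,-0.02,0,0,0,0.07],[0.05,0,0,0,0,0,0.07],[0.05,0,0,0,0,0,0.07],[0,0,0,0,0,0,0.07]]

```text
t: 21.85
ee_pos: [0.546, -0.0601, 0.2637]
ee_rot: [[0.077, -0.997, -0.0], [-0.997, -0.077, -0.0], [0.0, 0.0, -1.0]]
wrist_force: [0.4, -0.7, -0.2]
finger_gap: 0.0699
```

```bash
python3 - <<'E'
from ax import *
d=snap('side','d5');s=snap('scene','s5')
st=state();print(st['t'],st['ee_pos'],st['wrist_force'],np.abs(st['dq']).max())
def cr(c,x,y,w,h): return cv2.resize(c['color'][y:y+h,x:x+w,::-1],(400,300),interpolation=cv2.INTER_CUBIC)
X=[.53,.16,.1];p=proj(s,X).astype(int);q=proj(d,X).astype(int)
cv2.imwrite('pics/c5.png',np.vstack([np.hstack([cr(c,r[0]-60,r[1]-45,120,90) for c,r in((s,p),(d,q))]),np.hstack([cv2.resize(c['color'][:,:,::-1],(400,300)) for c in(s,d)])]))
for n in('s5','d5'):
    c=load(n);P=cloud(c);I=c['color'].astype(int)
    m=(I[...,0]>1.8*I[...,1])&(I[...,0]>1.8*I[...,2])&(I[...,0]>110)&(abs(P[...,0]-.536)<.04)&(abs(P[...,1]-.09)<.05)&(P[...,2]>.07)
    g=P[m];print(n,len(g),g.mean(0),np.percentile(g,[2,98],axis=0))
E
```

```text
21.95 [ 0.54603646 -0.05784348  0.26363015] [ 0.14194352  0.44311117 -0.39513625] 1.7604489416905735
s5 215 [0.54064627 0.09333575 0.10849346] [[0.5290315  0.06887437 0.10001877]
 [0.54937241 0.11688911 0.11451361]]
d5 127 [0.53329733 0.09182845 0.11090974] [[0.52227969 0.06979273 0.1050072 ]
 [0.54543943 0.11497769 0.11572385]]
```

View pics/c5.png

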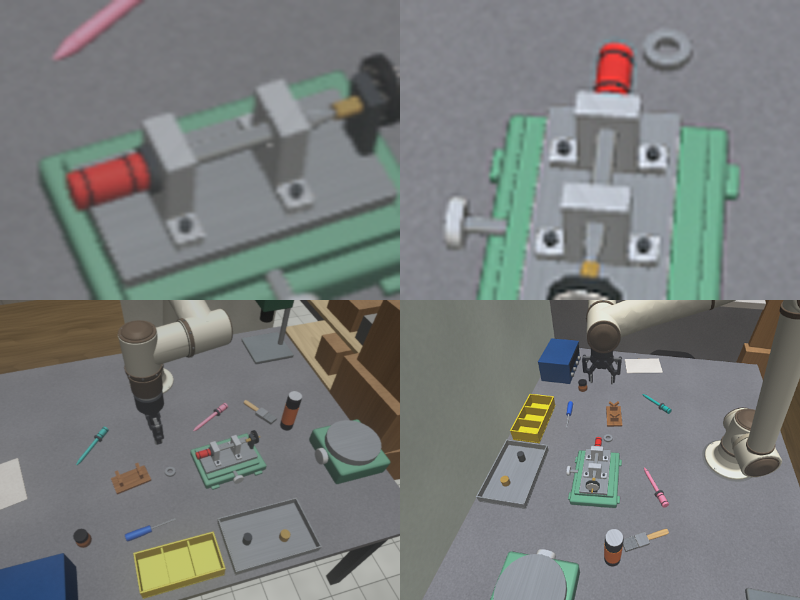

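The shaft lies through both brackets. The collar sits against the front bracket (scene crop about (155,165)), and the nose touches the brass pin at (335,105). Nothing else on the bench has moved.

Emit:
carry_out:
  increments:
    - [[0,0,0,0,0,0,0.07],[0,0,0,0,0,0,0.07]]

```text
t: 22.2
ee_pos: [0.5462, -0.0564, 0.2638]
ee_rot: [[0.084, -0.997, 0.0], [-0.997, -0.084, 0.0], [-0.0, -0.0, -1.0]]
wrist_force: [-0.3, 0.6, -0.2]
finger_gap: 0.0698
```

```bash
python3 -c "
from h import *
print(sign_off())"
```

```text
the job is handed in; nothing more can be done
None
```

I lifted the red-handled shaft out of the V rest, threaded it through both brackets and pushed it home. I then released it, moved the gripper clear and handed the job in at about 22 s.

**Forces:** The sampled wrist readings showed no contact until the gauge pin, which took about 2 N. When the collar seated, the push was about 4 N.

**Final check:** The last pictures show the collar flush against the front bracket, the nose against the brass pin, and the bystanders apparently where they started. I did not read the gauge travel directly. The tool moved 8–12 mm after the pin's first contact before the collar stopped it, which fits the expected 9.5 mm.

**Disagreements:** The cameras put the shaft axis about 2–3 mm lower relative to the tool than the nominal grip offset. I went with the camera figure. The two cameras also differed by about 2.6 mm in x, which I corrected against the tool position.

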